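# Run the dish shuttle past the scanner and brake it at the imager

## Robot

A 6-joint arm with a two-finger parallel gripper is mounted at the origin on the work surface. World frame = base frame: x ahead of the robot, y to its left, z up, the work surface at z = 0. Lengths are in mm, angles in rad, forces in N, time in s.
With the tool pointing down it reaches from about 275 to 1000 mm from the base axis. Payload 8.4 kg.
Tool frame: the origin (TCP) lies midway between the tips of the shut fingers; the grasp point (between the pads) lies 19 mm behind it; z points along the fingers, y is the line along which they close (so a half turn about z gives the same grasp; the last joint's range is limited). The gripper opens to 85 mm and grips with 20 to 120 N. Pads are 22 mm wide; open, the fingers measure 114 mm over their backs; the gripper's body (76 mm by 85 mm) begins 54 mm behind the grasp point. The pads swing forward as they close: fully open they stand 13 mm farther back than shut.
Start: joints at [1.258, 0.353, 1.633, -0, 1.155, -0.002], TCP at [191.136, 595.059, 231.281] pointing down, gripper open.
Joint ranges: [-2.63, 2.63], [-0.92, 2.1], [0.06, 2.66], [-1.3, 4.44], [0, 2.69], [-3.02, 3.02]. Speed limits (rad/s): [2.22, 2.22, 2.79, 3.14, 3.14, 3.14].

## Interface

Orientations are given as [roll, pitch, yaw] about the fixed x, y, z axes, in that order (R = Rz(yaw) Ry(pitch) Rx(roll)).
In Python, from rig import r, cams gives the robot as it stands. The module is installed in compiled form; this text tells all that it offers.
- The arm moves only by the tool send_rows, never from a script. Its argument "targets" is one flat list of numbers, 7 for each row, row after row: the shift along the tool's x, y, z in m, then the turn, a rotation vector about the tool's x, y, z in rad, then the opening, from -1 (shut) to 1 (fully open). In form: [tx, ty, tz, wx, wy, wz, fingers, tx, ty, tz, wx, wy, wz, fingers, ...]. A call has 1 to 12 rows; each row is the pose to reach, as a shift and turn from the pose commanded when the call began, along the tool's axes at that moment; what a row does not reach only later rows make up. A row lasts 1/12 s, in which the tool goes at most 41.7 mm and 7.16 degrees, less where a joint would pass 70% of its speed; a pose out of reach is approached as far as the arm can. A call with a gripper value outside its range is refused whole. The fingers move at their own pace and stop on an object; "grip_force" is the grip in N (left out, the last holds). Time passes only in rows, so rows that repeat a pose let the fingers close. It gives the time, the measured TCP pose, the force, the opening and the grip force at its end, in the units of the state.
- r.sense(): the state, without advancing time (a new reading comes with each control period).
- cams.grab_frame(name): name is "scene" or "top" or "wrist"; returns a dict with "color" (400x640x3 uint8, blue, green, red), "fx", "fy", "cx", "cy" (pixels), "xyz" and "attitude" of the camera in the world. Camera axes: x right, y down, z forward; pixel columns grow to the right and rows downward; lengths in mm; the calibration is good to about 2 mm. A picture is of the moment at which its call begins. There is no depth.
- r.sign_off(): hands the job in; it is judged then, once.
The state is a dict: "clock": time; "qpos": joint angles; "qvel": joint speeds; "joint_efforts": joint torques, N m; "eef_pos": TCP position; "tcp_rot": TCP orientation; "contact_force": force on the tool from outside, world axes, zero at the start; "wrist_torque": the same for the moment, N m; "opening": opening from 0.0 (shut) to 1.0 (fully open); "grasp_force": force on a finger pad.
Only numpy, scipy, OpenCV 4.12 (cv2) and the standard library are available. Lean on these libraries where they do the work, as an engineer would, in place of code of your own. Each camera call takes 0.05 s, during which the arm holds its last target. There are 200 camera calls.

## Task

With the closed fingers between the two spring pads of the dish shuttle, push the green pad to drive the shuttle along its air-bearing track so that the dish passes the green line of the scanner at about 16 cm/s (12 to 20), then press the red pad to brake it so that the dish comes to rest at the red line of the imager, never striking the red end stop. Push only on the inner faces of the pads, one at a time and without knocks; do not grip, wedge or press down on the shuttle. Let go of it standing still, and leave the glassware alone.

Things in the scene. Friction and masses are not known exactly. Their poses are not given: they have to be found in the camera images.
- track: Fixed aluminium air-bearing track, 150 mm wide, 1111 mm long, with two steel rails (tops 24 mm above the bench). Origin on the bench on its centre line. Its y axis is the direction of travel (from the robot's right to its left), x points across it away from the robot, z up. Its position and yaw vary.
- shuttle (a joint): Shuttle position along the track's y in m; 0: slot centre at y = -0.340 in the track's frame. Starts at rest between -0.01 and 0.09; strikes the end stop at 0.69, rear limit -0.02. Shuttle 365 mm long, 120 mm wide, nominal 2.0 kg with its pads (0.7 to 1.4 times that), friction only 0.03 N, damping 0.02 N s/m: unbraked it coasts on into the stop.
- slot (a point): Middle of the floor of the slot across the shuttle, 37 mm above the bench, midway between the two pads at rest. The slot is open at both sides and on top; its blocks (white ahead, blue behind) are 46 mm high (tops 83 mm above the bench) and start 105 mm from this point.
- push_pad (a joint): Compression of the green pad in m, 0 at rest to 0.06 at its limit, moving toward +y of the track. Spring 10 N/m, no preload, damping 0.3 N s/m, moving mass 50 g: pressing it by 20 mm drives the shuttle with 0.2 N.
- push_pad_face (a point): Middle of the inner face of the green pad, a plate 110 mm wide along the track's x, 38 mm high (42 to 80 mm above the bench), 12 mm thick, 61 mm above the bench; at rest 35 mm from the slot centre toward +y of the track, so there are 70 mm between the two pads. Press it toward +y to drive the shuttle forward.
- brake_pad (a joint): Compression of the red pad in m, 0 at rest to 0.06 at its limit, moving toward -y of the track. Spring 10 N/m, no preload, damping 0.3 N s/m, moving mass 50 g: pressing it by 20 mm brakes the shuttle with 0.2 N.
- brake_pad_face (a point): Middle of the inner face of the red pad, a plate 110 mm wide along the track's x, 38 mm high (42 to 80 mm above the bench), 12 mm thick, 61 mm above the bench; at rest 35 mm from the slot centre toward -y of the track, so there are 70 mm between the two pads. Hold back against it (toward -y relative to the shuttle) to brake.
- dish (a point): Centre of the top of the amber petri dish (92 mm diameter) that is fixed on the white leading block of the shuttle, 93 mm above the bench and always 160 mm ahead (+y of the track) of the slot centre. A black tick at the shuttle's far edge shows its centre.
- scanner: Fixed grey box with a green line, 110 x 100 x 70 mm, at the far (+x) side of the track. Origin on the bench at the middle of the face that looks at the track, axes as the track's; its green line (y = 0 of this body) is the scan line: the dish is scanned while its centre is within 30 mm of it. Place along the track varies.
- imager: Fixed white box with a red line, 110 x 100 x 70 mm, at the far (+x) side of the track, further along (+y) than the scanner. Origin on the bench at the middle of the face that looks at the track, axes as the track's; its red line (y = 0 of this body) is the mark where the dish centre must stop, 60 to 170 mm short of striking the end stop. Place along the track varies.
- stop (a point): Middle of the face of the red end stop at the +y end of the track, 50 mm above the bench; the front end of the shuttle is 215 mm ahead of the slot centre.
- lamp: Unlit glass spirit lamp with white cap, 72 mm diameter, 76 mm high, on the robot's side of the track; origin at the centre of its underside. To be left alone.
- dishes: Stack of two amber petri dishes, 92 mm diameter, 34 mm high, on the robot's side of the track; origin at the centre of its underside. To be left alone.
- reagent: Amber reagent bottle, 60 mm diameter, 110 mm high, beyond the track; origin at the centre of its underside. To be left alone.
Things that resemble listed ones, but are neither listed nor needed, are in the scene too. Leave any yellow look-alike of the scanner alone.

How it is judged:
By the outcome, as a careful person would: the job done as asked, in the order asked, and still so for the second after the job is handed in, with the robot touching nothing.
It also fails if it takes over 54 s, if anything falls off the work surface, if the arm or the gripper's body presses on something with over 40 N, if the wrist force passes 120 N, or if a joint passes its speed limit or range.

## Working session

There is one attempt and no reset: what is moved stays moved. The work goes in short steps, Python scripts to look and compute and a tool call to move; the robot and the scene stay as the last step left them, time stands still between calls to the robot, and variables do not carry over. Pictures are saved under pics/ and viewed, at most 10 in all, crops included, and the job is handed in when it is done.

Besides the shell and the picture viewer there is one more tool, called after "Call:" by a JSON object that holds its "name" and its "arguments". send_rows: Moves the arm, as the interface text tells. Its arguments: {"type":"object","properties":{"targets":{"type":"array"},"grip_force":{"type":"number"}},"required":["targets"]}

```bash
mkdir -p pics; cat > h.py <<'E'
import numpy as np, cv2
from scipy.spatial.transform import Rotation as Ro
from rig import r, cams
def grab(n,save=None):
    f=cams.grab_frame(n)
    if save: cv2.imwrite('pics/'+save,f['color'])
    return f
def rot(f):
    a=np.array(f['attitude'],float)
    if a.shape==(3,3): return a
    return Ro.from_euler('xyz',a).as_matrix() if a.size==3 else Ro.from_quat(a).as_matrix()
def pt(f,u,v,z):
    d=rot(f)@np.array([(u-f['cx'])/f['fx'],(v-f['cy'])/f['fy'],1.])
    c=np.array(f['xyz'],float); return c+d*(z-c[2])/d[2]
def px(f,p):
    q=rot(f).T@(np.array(p,float)-np.array(f['xyz'],float)); return q[0]/q[2]*f['fx']+f['cx'],q[1]/q[2]*f['fy']+f['cy']
E
python3 - <<'E'
from h import *
for n in ('top','scene'):
    f=grab(n,n+'0.png'); print(n,f['fx'],f['fy'],f['cx'],f['cy'],f['xyz'],f['attitude'])
print(r.sense())
E
```

```text
top 447.3463997701768 447.3463997701768 318.7874151414556 188.415451555592 [ 331.07485168  129.09616973 1387.58544986] [-2.98297557 -0.0308388  -1.54850139]
scene 372.0411122558279 372.0411122558279 323.17422926322376 195.35726534468986 [1173.06858172 -727.69441154  854.19873771] [-2.20353637  0.01100481  0.62052077]
{'clock': 0.1, 'qpos': array([ 1.25761788e+00,  3.53610766e-01,  1.63405589e+00, -1.08431308e-05,
        1.15519386e+00, -2.43536492e-03]), 'qvel': array([-0.00269921,  0.00118236, -0.00249007, -0.00107464, -0.00193612,
        0.00055364]), 'joint_efforts': array([-9.10461245e-05, -6.06354547e+01, -3.42818856e+01, -1.45741719e-04,
        3.96451927e-03, -1.91053078e-05]), 'eef_pos': array([190.99720976, 594.65445308, 230.61849949]), 'tcp_rot': array([-3.14032477e+00,  6.82678870e-06,  2.83085396e+00]), 'contact_force': array([ 0.69607876, -0.18047742,  0.30265211]), 'wrist_torque': array([-0.01475699,  0.02853288,  0.04434278]), 'grasp_force': 0.0, 'opening': 0.9991225055124279}
```

View pics/top0.png

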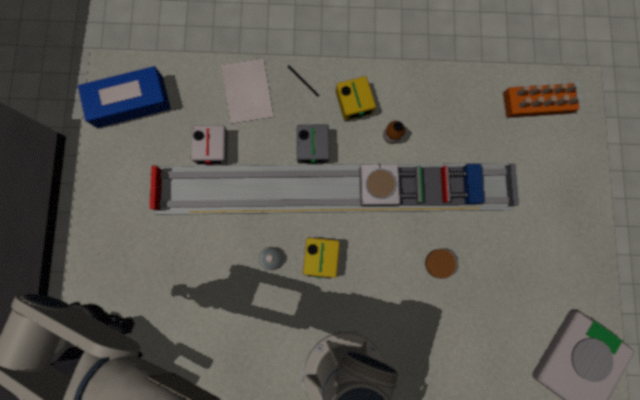

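View pics/scene0.png

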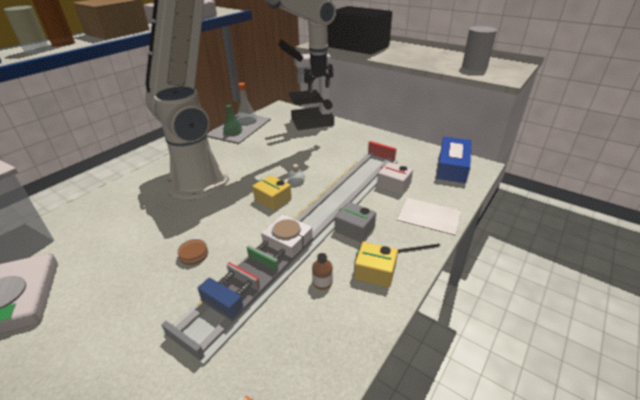

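Top view: track runs from the red stop (155,188) to (515,186). The shuttle has its dish at (381,184), green pad (420,184), red pad (446,184) and blue block (474,184). Scanner candidates are the grey box with green line (313,143) and the yellow boxes (355,97) and (321,257). Grey at the track's far side fits, the yellows are look-alikes. The imager is the white box with red line (209,143). I'll confirm with an enlarged crop and measure.

```bash
python3 - <<'E'
from h import *
f=grab('top'); im=f['color']
cv2.imwrite('pics/crop.png',cv2.resize(im[110:225,140:530],None,fx=2.05,fy=2.05,interpolation=cv2.INTER_CUBIC))
hsv=cv2.cvtColor(im,cv2.COLOR_BGR2HSV).astype(int); H,S,V=hsv[...,0],hsv[...,1],hsv[...,2]
def comps(m,name,z,mina=8):
    n,l,s,c=cv2.connectedComponentsWithStats(m.astype(np.uint8))
    for i in range(1,n):
        if s[i,4]>=mina and 110<c[i,1]<230 and 140<c[i,0]<530:
            ys,xs=np.where(l==i); rc=cv2.minAreaRect(np.c_[xs,ys].astype(np.float32))
            print(name,s[i],c[i].round(1),'box',np.round(rc[0],1),np.round(rc[1],1),round(rc[2],1),'world',pt(f,*c[i],z).round(1)[:2])
comps(((H<8)|(H>172))&(S>110),'red',80)
comps((H>45)&(H<90)&(S>70),'green',80)
comps((H>8)&(H<25)&(S>60),'amber',93,60)
comps((H>100)&(H<130)&(S>100),'blue',83,60)
g=grab('scene'); print(px(g,pt(f,381,184,93)))
E
```

```text
red [206 129   3  26  58] [207.3 142.4] box [207.  141.5] [25.  2.] 90.0 world [671.2 429.6]
red [204 160   9   5  26] [207.8 161.8] box [208.1 161.9] [8.2 3.5] 18.4 world [612.  424.6]
red [150 166  12  44 443] [155.1 187.8] box [155.5 187.5] [43. 11.] 90.0 world [529.9 572.9]
red [440 166   8  37 205] [443.8 184.2] box [443.8 184. ] [36.1  5.8] 86.2 world [ 564.1 -280.5]
green [357 112   9   6  31] [360.5 114.4] box [360.4 114.3] [3.7 8.7] 51.3 world [773.3 -28.8]
green [311 128   4  27  82] [312.4 140.5] box [312.5 141. ] [26.  3.] 90.0 world [686.7 115.9]
green [309 159   8   4  25] [312.6 160.6] box [312.5 160.5] [3. 7.] 90.0 world [624.8 113.7]
green [419 167   5  36 102] [421.2 184.1] box [421.2 184.4] [35.1  3. ] 87.1 world [ 562.5 -212.2]
amber [385 121  21  20 243] [394.3 131.2] box [394.9 130.9] [19.2 17.3] 35.5 world [ 719.7 -129.7]
amber [367 170  28  27 575] [380.3 183.1] box [380.5 183. ] [26.2 26.2] 45.0 world [559.8 -87.4]
amber [190 207 290   6 599] [334.5 209.6] box [334.5 209.6] [  2.1 289. ] 89.3 world [477.9  46.6]
blue [463 164  21  40 704] [473.3 183.7] box [473.  183.4] [39.5 18.8] 85.9 world [ 567.6 -368.5]
(np.float64(284.1576054744289), np.float64(226.23388353585167))
```

View pics/crop.png

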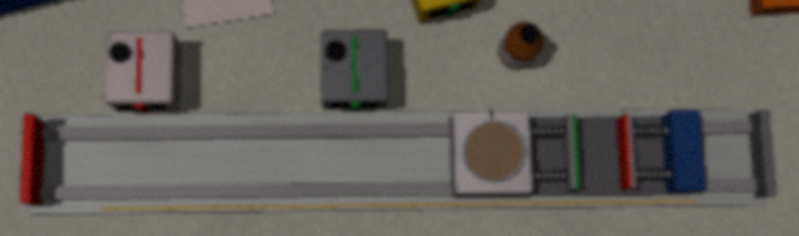

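The crop confirms it: grey scanner with green line at crop (355,65), white imager with red line at (139,65), and the shuttle's pads at (574,152) and (627,150). The yellow boxes are not at the track's far side. Next I measure yaw and positions along the track in both views.

```bash
cat >> h.py <<'E'
def blobs(im,lo,hi,mina=8):
    hsv=cv2.cvtColor(im,cv2.COLOR_BGR2HSV)
    m=cv2.inRange(hsv,lo,hi) if lo[0]<=hi[0] else cv2.inRange(hsv,(0,)+lo[1:],hi)|cv2.inRange(hsv,lo,(180,)+hi[1:])
    n,l,s,c=cv2.connectedComponentsWithStats(m)
    return [(c[i],s[i],l==i) for i in range(1,n) if s[i,4]>=mina]
E
python3 - <<'E'
from h import *
f=grab('top'); im=f['color']; g=cv2.cvtColor(im,cv2.COLOR_BGR2GRAY).astype(float)
# tape line + track edges: gradients per column
hsv=cv2.cvtColor(im,cv2.COLOR_BGR2HSV)
for name,(a,b),sg,z in (('far rail/track edge',(158,176),1,24),('far2',(158,176),-1,24),('near dark',(198,210),-1,24),('near bright',(198,216),1,24)):
    P=[]
    for u in range(185,355):
        col=np.gradient(cv2.GaussianBlur(g,(1,3),0)[:,u])*sg; v=a+np.argmax(col[a:b]); 
        y=col[v-1:v+2]; d=(y[0]-y[2])/(2*(y[0]-2*y[1]+y[2])+1e-9); P.append(pt(f,u,v+np.clip(d,-1,1),z)[:2])
    P=np.array(P); 
    for _ in range(4):
        k=np.polyfit(P[:,1],P[:,0],1); e=P[:,0]-np.polyval(k,P[:,1]); P=P[abs(e)<max(2*e.std(),.5)]
    print(name,'slope',k[0].round(4),'x0',k[1].round(1),'rms',e.std().round(2),len(P))
s=grab('scene')
for nm,fr in (('top',f),('scene',s)):
    for cn,lo,hi in (('red',(172,90,40),(8,255,255)),('green',(45,70,30),(90,255,255)),('amber',(5,50,30),(25,200,255)),('blue',(100,100,30),(130,255,255))):
        for c,st,m in blobs(fr['color'],lo,hi,15):
            w={z:pt(fr,*c,z).round(1)[:2] for z in (70,83,93)}
            if 400<w[83][0]<760 and -450<w[83][1]<650: print(nm,cn,st,c.round(1),w)
E
```

```text
far rail/track edge slope -0.0388 x0 629.8 rms 3.71 155
far2 slope -0.0191 x0 620.4 rms 17.02 170
near dark slope -0.0384 x0 522.3 rms 0.61 150
near bright slope -0.0393 x0 499.7 rms 0.44 160
top red [206 129   3  27  78] [207.  141.8] {70: array([675.6, 432.9]), 83: array([672.2, 429.9]), 93: array([669.6, 427.6])}
top red [204 160   8   5  27] [207.5 161.9] {70: array([614. , 427.7]), 83: array([611.2, 424.8]), 93: array([609.1, 422.5])}
top red [149 165  13  45 343] [153.5 187.5] {70: array([532.2, 581.2]), 83: array([530.2, 576.7]), 93: array([528.7, 573.3])}
top red [440 166   9  37 233] [443.8 184.1] {70: array([ 566.1, -283.6]), 83: array([ 563.8, -279.5]), 93: array([ 562. , -276.4])}
top red [160 180   2  14  15] [160.7 186.7] {70: array([535.1, 560.1]), 83: array([533.1, 555.9]), 93: array([531.5, 552.6])}
top green [311 128   4  27  81] [312.5 140.5] {70: array([689.5, 115.5]), 83: array([685.9, 115.6]), 93: array([683.2, 115.7])}
top green [310 159   6   4  19] [312.6 160.5] {70: array([627.5, 113.6]), 83: array([624.6, 113.8]), 93: array([622.3, 113.9])}
top green [419 1
[... 1529 characters left out ...]
 93: array([548.9, 139.2])}
scene amber [274 220  26  18 380] [286.2 228.6] {70: array([551.4, -75. ]), 83: array([561.7, -85.8]), 93: array([569.6, -94.1])}
scene amber [178 239  30  27 640] [192.3 251.7] {70: array([ 388.9, -314.2]), 83: array([ 401.9, -321. ]), 93: array([ 411.9, -326.3])}
scene amber [312 260  21  19 310] [321.9 268.7] {70: array([ 744. , -148.1]), 83: array([ 751.1, -157.7]), 93: array([ 756.6, -165.1])}
scene amber [196 300   7   6  22] [199.1 302.8] {70: array([ 553.5, -423.9]), 83: array([ 563.8, -428.9]), 93: array([ 571.7, -432.8])}
scene blue [199 279  41  28 543] [219.4 292.4] {70: array([ 570.9, -371.1]), 83: array([ 580.9, -377. ]), 93: array([ 588.6, -381.5])}
```

Call:
{"name": "send_rows", "arguments": {"targets": [-0.006,-0.007,0,0,0,0.05,-1,-0.018,-0.021,0,0,0,0.15,-1,-0.04,-0.045,0,0,0,0.26,-1,-0.064,-0.072,0,0,0,0.37,-1,-0.089,-0.1,0,0,0,0.48,-1,-0.113,-0.127,0,0,0,0.59,-1,-0.138,-0.155,0,0,0,0.7,-1,-0.162,-0.182,0,0,0,0.81,-1,-0.187,-0.21,0,0,0,0.92,-1,-0.211,-0.237,0,0,0,1.03,-1,-0.233,-0.261,0,0,0,1.13,-1,-0.245,-0.275,0,0,0,1.221,-1]}}

```text
clock: 1.3
eef_pos: [341.0, 255.6, 231.4]
tcp_rot: [3.141, 0.001, 1.604]
contact_force: [-0.0, 0.5, -0.1]
opening: 0.0
grasp_force: 0.0
```

Call:
{"name": "send_rows", "arguments": {"targets": [-0.01,0.004,0,0,0,0,-1,-0.031,0.012,0,0,0,0,-1,-0.066,0.026,0,0,0,0,-1,-0.102,0.041,0,0,0,0,-1,-0.138,0.055,0,0,0,0,-1,-0.174,0.069,0,0,0,0,-1,-0.209,0.083,0,0,0,0,-1,-0.245,0.098,0,0,0,0,-1,-0.281,0.112,0,0,0,0,-1,-0.317,0.126,0,0,0,0,-1,-0.342,0.136,0,0,0,0,-1,-0.358,0.142,0,0,0,0,-1]}}

```text
clock: 2.3
eef_pos: [497.6, -96.2, 231.3]
tcp_rot: [3.141, 0.0, 1.612]
contact_force: [0.0, 0.6, 0.3]
opening: 0.004
grasp_force: 0.0
```

Call:
{"name": "send_rows", "arguments": {"targets": [-0.016,0.006,0,0,0,0,-1,-0.04,0.016,0.01,0,0,0,-1,-0.07,0.028,0.02,0,0,0,-1,-0.1,0.04,0.035,0,0,0,-1,-0.125,0.05,0.045,0,0,0,-1,-0.142,0.057,0.05,0,0,0,-1,-0.15,0.06,0.05,0,0,0,-1,-0.153,0.061,0.05,0,0,0,-1,-0.153,0.061,0.05,0,0,0,-1,-0.153,0.061,0.05,0,0,0,-1]}}

```text
clock: 3.13
eef_pos: [563.1, -243.4, 181.8]
tcp_rot: [3.141, -0.0, 1.611]
contact_force: [-0.0, -0.2, 0.6]
opening: 0.006
grasp_force: 0.0
```

```bash
python3 - <<'E'
from h import *
s=r.sense(); print(s['clock'],s['eef_pos'],s['tcp_rot'],s['opening'],s['qpos'].round(2))
f=grab('wrist','wrist1.png'); t=grab('top'); sc=grab('scene'); print(f['xyz'],f['attitude'])
cv2.imwrite('pics/both.png',np.vstack([cv2.resize(t['color'][110:230,340:540],(800,480))[:300], cv2.resize(sc['color'][180:330,150:350],(400,300)).repeat(1,1) if 0 else np.hstack([cv2.resize(sc['color'][180:330,150:350],(400,300)),cv2.resize(f['color'],(400,300))])]))
E
```

```text
3.1333 [ 563.06712381 -243.43423365  181.77889712] [ 3.14128759e+00 -1.90797467e-04  1.61106955e+00] 0.005503043702572763 [-0.41  0.38  1.71  0.    1.05 -0.45]
[ 559.12331379 -167.43587135  325.01247044] [ 2.84168067e+00 -6.79211953e-04  4.02326640e-02]
```

View pics/both.png

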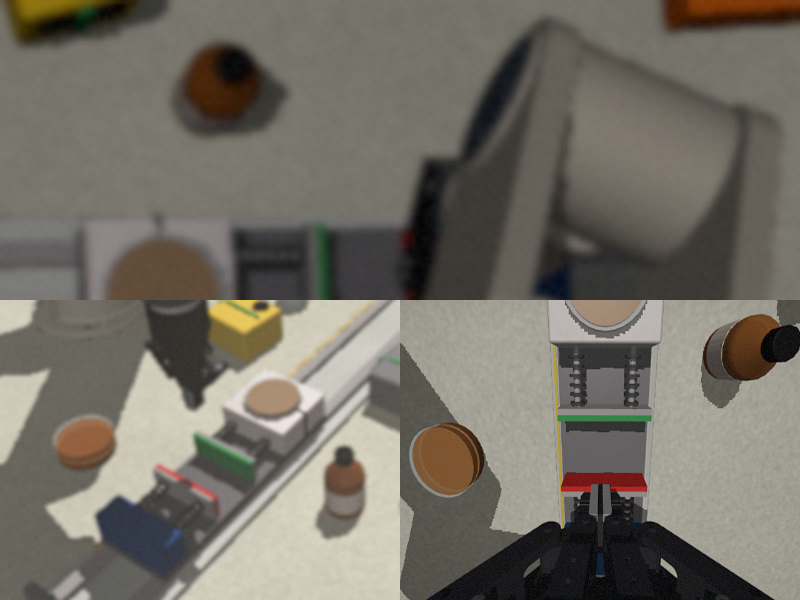

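The wrist view (lower right panel) shows both pads: the green strip at panel (605,418), the red face at (605,482), and the fingers above the red side. I measure the slot centre from this picture.

```bash
python3 - <<'E'
from h import *
f=grab('wrist'); im=f['color']; hsv=cv2.cvtColor(im,cv2.COLOR_BGR2HSV)
u0=np.array([-.0388,.9992]); n=np.array([.9992,.0388])
for u in (275,290,360,375):
    for nm,m in (('g',cv2.inRange(hsv[:,u:u+1],(45,70,30),(90,255,255))),('r',cv2.inRange(hsv[:,u:u+1],(0,90,30),(8,255,255))|cv2.inRange(hsv[:,u:u+1],(172,90,30),(180,255,255)))):
        v=np.where(m[:,0])[0]
        if len(v): 
            L=hsv[v,u,2]; k=v[0]+np.argmax(abs(np.diff(L.astype(int))))+1
            print(u,nm,v[0],v[-1],'split',k,[ (pt(f,u,x,80)[:2]@u0).round(1) for x in (v[0]-.5,k-.5,v[-1]+.5)], L[::3])
for nm,lo,hi in (('g',(45,70,30),(90,255,255)),):
    for c,st,m in blobs(im,lo,hi,60): print(nm,st, [ (pt(f,x,c[1],80)[:2]@n).round(1) for x in (st[0],st[0]+st[2])])
print('tcp s,c',r.sense()['eef_pos'][:2]@u0,r.sense()['eef_pos'][:2]@n, r.sense()['clock'])
t=grab('top')
for c,st,m in blobs(t['color'],(5,50,30),(25,200,255),200): print('top amber',st,c,pt(t,*c,93)[:2]@u0)
E
```

```text
275 g 154 161 split 161 [np.float64(-230.1), np.float64(-235.3), np.float64(-236.0)] [131 133 141]
275 r 230 254 split 248 [np.float64(-289.9), np.float64(-305.3), np.float64(-311.4)] [ 90 114 114 114 111 114 145 172 175]
290 g 154 362 split 162 [np.float64(-230.1), np.float64(-236.0), np.float64(-418.0)] [130 129 131]
290 r 231 254 split 248 [np.float64(-290.7), np.float64(-305.3), np.float64(-311.4)] [116 112 120 114 115 115 172 172]
360 g 100 161 split 101 [np.float64(-192.2), np.float64(-192.9), np.float64(-235.9)] [ 32 127 131]
360 r 230 255 split 248 [np.float64(-289.8), np.float64(-305.2), np.float64(-312.2)] [108 118 117 117 113 113 144 175 176]
375 g 154 161 split 161 [np.float64(-230.0), np.float64(-235.2), np.float64(-235.9)] [131 129 137]
375 r 231 255 split 249 [np.float64(-290.6), np.float64(-306.1), np.float64(-312.2)] [118 117 117 117 117 112 157 175 162]
g [ 252  154  151    8 1182] [np.float64(502.5), np.float64(613.1)]
tcp s,c -265.22298599893327 553.117830587106 3.3333
top amber [335  75  42  46 277] [354.26353791  95.46570397] -39.84292836797616
top amber [ 502   82   78   36 1277] [544.36570086  96.9412686 ] -627.2834003950279
top amber [367 170  28  27 594] [380.30976431 183.11616162] -109.04644394281227
top amber [189 207 254   6 565] [316.1840708  209.83716814] 81.41582358685949
top amber [302 237  39  42 329] [319.3556231  255.42857143] 74.37855384155093
top amber [423 241  30  45 584] [436.82876712 262.2619863 ] -263.709221340191
top amber [283 319  40  58 452] [303.65707965 346.09955752] 122.0790484424012
```

Call:
{"name": "send_rows", "arguments": {"targets": [-0.005,0.003,0.005,0,0,0,-1,-0.005,0.003,0.015,0,0,0,-1,-0.005,0.003,0.03,0,0,0,-1,-0.005,0.003,0.045,0,0,0,-1,-0.005,0.003,0.06,0,0,0,-1,-0.005,0.003,0.075,0,0,0,-1,-0.005,0.003,0.09,0,0,0,-1,-0.005,0.003,0.104,0,0,0,-1,-0.005,0.003,0.116,0,0,0,-1,-0.005,0.003,0.125,0,0,0,-1,-0.005,0.003,0.129,0,0,0,-1,-0.005,0.003,0.129,0,0,0,-1]}}

```text
clock: 4.38
eef_pos: [565.7, -249.1, 51.1]
tcp_rot: [-3.14, -0.001, 1.61]
contact_force: [-0.8, -0.1, -0.7]
opening: 0.003
grasp_force: 0.0
```

```bash
python3 - <<'E'
from h import *
u0=np.array([-.0388,.9992])
s=r.sense(); print(s['clock'],s['eef_pos'],s['eef_pos'][:2]@u0,s['contact_force'])
f=grab('wrist','wrist2.png'); im=f['color']; hsv=cv2.cvtColor(im,cv2.COLOR_BGR2HSV)
for c,st,m in blobs(im,(45,70,30),(90,255,255),60): print(st)
print('dish',[ (st,pt(t,*c,93)[:2]@u0) for t in [grab('top')] for c,st,m in blobs(t['color'],(5,50,30),(25,200,255),200) if 160<c[1]<200])
E
```

```text
4.3833 [ 565.68382957 -249.05610285   51.11448   ] -270.80539055040435 [-0.75994147 -0.14015984 -0.65081958]
[ 172  199  311   17 4963]
dish [(array([367, 170,  28,  27, 596], dtype=int32), np.float64(-109.07587764837268))]
```

View pics/wrist2.png

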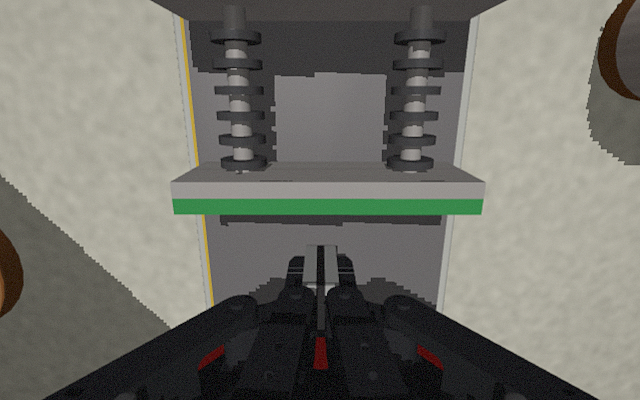

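The finger is centred ahead of the red pad with the green pad clear: green edge at row 215, fingertip near row 245. Next I simulate the push to choose a mass-robust profile.

```bash
cat > sim.py <<'E'
import numpy as np
def sim(rows,m,s0=0.,v0=0.,p0=0.,lag=0.02,F=.03,out=False,pc0=None):
    """rows: finger positions (mm) at ends of (dt) rows [(dt,pos)], slot s mm; returns per-row log"""
    h=.0005;s=s0;v=v0;p=p0;c=p0 if pc0 is None else pc0;log=[];t=0;gp=35.;gv=0.;rp=-35.;rv=0. # pad offsets rel shuttle
    for dt,pos in rows:
        st=c
        for i in range(int(round(dt/h))):
            c=st+(pos-st)*(i+1)*h/dt; po=p; p+=(c-p)*h/lag; pv=(p-po)/h
            ga=p+11-(s+35); rb=(s-35)-(p-11)
            fg=max(0,.01*ga+.0003*(pv-v)) if ga>0 else 0
            fr=max(0,.01*rb-.0003*(pv-v)) if rb>0 else 0
            fn=fg-fr-.00002*v
            f=fn-F*np.sign(v) if abs(v)>1e-3 else (0 if abs(fn)<F else fn-np.sign(fn)*F)
            nv=v+f/m*1000*h
            if v*nv<0 and abs(fn)<F: nv=0
            v=nv; s+=v*h; t+=h
        log.append((t,p,s,v,max(ga,0),max(rb,0)))
    return np.array(log)
E
python3 - <<'E'
from sim import *
vel=[12,24,48,72,90]+[100]*15
pos=19+np.cumsum(vel)/12
print(pos.round(1))
for m in (1.4,2,2.8):
    L=sim([(1/12,x) for x in pos],m,0,0,19.); print(m); print(L[[5,8,11,14,16,17,18,19]].round(2))
E
```

```text
[ 20.   22.   26.   32.   39.5  47.8  56.2  64.5  72.8  81.2  89.5  97.8
 106.2 114.5 122.8 131.2 139.5 147.8 156.2 164.5]
1.4
[[  0.5   45.91   1.37  17.08  20.54   0.  ]
 [  0.75  70.9   11.39  66.86  35.54   0.  ]
 [  1.    95.9   35.83 127.69  36.14   0.  ]
 [  1.25 120.9   74.11 173.43  22.88   0.  ]
 [  1.42 137.57 104.35 185.9    9.31   0.  ]
 [  1.5  145.9  119.9  185.74   2.1    0.  ]
 [  1.59 154.24 135.32 183.73   0.     0.  ]
 [  1.67 162.57 150.58 181.72   0.     0.  ]]
2
[[  0.5   45.91   0.97  12.14  20.94   0.  ]
 [  0.75  70.9    8.24  49.32  38.69   0.  ]
 [  1.    95.9   26.85 100.15  45.1    0.  ]
 [  1.25 120.9   58.26 148.89  38.71   0.  ]
 [  1.42 137.57  85.26 172.85  28.39   0.  ]
 [  1.5  145.9  100.06 181.    21.94   0.  ]
 [  1.59 154.24 115.41 186.24  14.92   0.  ]
 [  1.67 162.57 131.08 188.43   7.59   0.  ]]
2.8
[[  0.5   45.91   0.7    8.76  21.21   0.  ]
 [  0.75  70.9    6.02  36.47  40.9    0.  ]
 [  1.    95.9   20.08  77.13  51.87   0.  ]
 [  1.25 120.9   45.   121.56  51.96   0.  ]
 [  1.42 137.57  67.61 148.42  46.04   0.  ]
 [  1.5  145.9   80.5  160.02  41.49   0.  ]
 [  1.59 154.24  94.29 170.01  36.03   0.  ]
 [  1.67 162.57 108.84 178.18  29.82   0.  ]]
```

Call:
{"name": "send_rows", "arguments": {"targets": [0.003,0,0,0,0,0,-1,0.007,0,0,0,0,0,-1,0.011,0,0,0,0,0,-1,0.015,0,0,0,0,0,-1,0.018,0,0,0,0,0,-1,0.019,0,0,0,0,0,-1,0.019,0,0,0,0,0,-1]}}

```text
clock: 5.07
eef_pos: [565.6, -229.9, 52.4]
tcp_rot: [3.142, 0.0, 1.61]
contact_force: [0.0, -0.2, -0.4]
opening: 0.001
grasp_force: 0.0
```

```bash
cat > look.py <<'E'
from h import *
import sys
u0=np.array([-.0388,.9992]); n0=np.array([.9992,.0388])
def dish(t):
    o=[(c,st) for c,st,m in blobs(t['color'],(5,50,30),(25,200,255),150) if 165<c[1]<200 and st[2]<34]
    return [(round(float(pt(t,*c,93)[:2]@u0),2),int(st[4])) for c,st in o]
def look(tag):
    a=r.sense(); t=grab('top',f'top_{tag}.png'); w=grab('wrist',f'wr_{tag}.png')
    p=a['eef_pos']; print('clock',a['clock'],'p',round(float(p[:2]@u0)+270.6,2),'c',round(float(p[:2]@n0),1),'z',p[2].round(1),'F',a['contact_force'].round(1),'yaw',a['tcp_rot'].round(3))
    d=dish(t); print('slot',[(round(x+109.08,2),k) for x,k in d])
    for c,st,m in blobs(w['color'],(45,70,30),(90,255,255),300): print('wgreen',st[:4],round(float(pt(w,320,st[1]+st[3]-.5,80)[:2]@u0)+270.6,1))
    return a
if __name__=='__main__': look(sys.argv[1])
E
python3 look.py a1
```

```text
clock 5.0667 p 18.97 c 556.2 z 52.4 F [ 0.  -0.2 -0.4] yaw [3.142 0.    1.61 ]
slot [(-0.07, 598)]
wgreen [179 246 294  16] 34.2
```

Call:
{"name": "send_rows", "arguments": {"targets": [0.001,0,0,0,0,0,-1,0.003,0,0,0,0,0,-1,0.007,0,0,0,0,0,-1,0.013,0,0,0,0,0,-1,0.02,0,0,0,0,0,-1,0.0275,0,0,0,0,0,-1,0.035,0,0,0,0,0,-1,0.0425,0,0,0,0,0,-1,0.05,0,0,0,0,0,-1,0.0575,0,0,0,0,0,-1,0.065,0,0,0,0,0,-1,0.0725,0,0,0,0,0,-1]}}

```text
clock: 6.17
eef_pos: [562.6, -157.0, 52.3]
tcp_rot: [-3.142, -0.0, 1.61]
contact_force: [-0.6, 0.5, 0.4]
opening: 0.001
grasp_force: 0.2
```

```bash
python3 look.py p1; python3 - <<'E'
from sim import *
pos=19+np.array([1,3,7,13,20,27.5,35,42.5,50,57.5,65,72.5])
for m in (1.4,1.7,2,2.4,2.8):
    print(m,sim([(1/12,x) for x in pos]+[(.1,91.5)],m,0,0,19.)[-2:].round(2))
E
```

```text
clock 6.1667 p 91.88 c 556.1 z 52.3 F [-0.6  0.5  0.4] yaw [-3.142 -0.     1.61 ]
slot [(27.43, 592)]
wgreen [181 258 291  15] 103.8
1.4 [[  1.    89.76  33.15 116.7   32.67   0.  ]
 [  1.1   91.49  45.68 132.01  21.88   0.  ]]
1.7 [[  1.    89.76  28.44 102.89  37.38   0.  ]
 [  1.1   91.49  39.59 118.93  27.96   0.  ]]
2 [[  1.    89.76  24.87  91.72  40.94   0.  ]
 [  1.1   91.49  34.89 107.6   32.66   0.  ]]
2.4 [[ 1.   89.76 21.29 79.93 44.51  0.  ]
 [ 1.1  91.49 30.08 95.07 37.46  0.  ]]
2.8 [[ 1.   89.76 18.61 70.73 47.19  0.  ]
 [ 1.1  91.49 26.42 84.95 41.11  0.  ]]
```

```bash
python3 - <<'E'
from sim import *
from scipy.optimize import brentq
pos=19+np.array([1,3,7,13,20,27.5,35,42.5,50,57.5,65,72.5]); R=[(1/12,x) for x in pos]
for lag in (.003,.01):
    m=brentq(lambda m:sim(R,m,p0=19.,lag=lag)[-1,2]-27.43,1.3,3); print(lag,m)
    for V in (80,90,100):
        q=91.5+np.cumsum([V]*12)/12
        L=sim(R+[(.1,91.5)]+[(1/12,x) for x in q],m,p0=19.,lag=lag); print(V,L[12:].round(1)[::2])
E
```

```text
0.003 1.9134025178483085
80 [[  1.1  91.5  38.  112.9  29.5   0. ]
 [  1.3 104.6  58.5 131.6  22.2   0. ]
 [  1.4 118.   81.6 142.5  12.5   0. ]
 [  1.6 131.3 105.6 144.2   1.8   0. ]
 [  1.8 144.6 129.5 141.3   0.    0. ]
 [  1.9 158.  152.8 138.4   0.    0. ]
 [  2.1 171.3 175.7 135.6   0.    0. ]]
90 [[  1.1  91.5  38.  112.9  29.5   0. ]
 [  1.3 106.3  58.6 132.6  23.8   0. ]
 [  1.4 121.3  81.9 145.6  15.4   0. ]
 [  1.6 136.3 106.8 150.4   5.6   0. ]
 [  1.8 151.3 131.8 148.2   0.    0. ]
 [  1.9 166.3 156.3 145.3   0.    0. ]
 [  2.1 181.3 180.3 142.4   0.    0. ]]
100 [[  1.1  91.5  38.  112.9  29.5   0. ]
 [  1.3 107.9  58.7 133.5  25.3   0. ]
 [  1.4 124.6  82.3 148.8  18.3   0. ]
 [  1.6 141.3 107.9 156.7   9.4   0. ]
 [  1.8 157.9 134.2 156.5   0.    0. ]
 [  1.9 174.6 160.1 153.6   0.    0. ]
 [  2.1 191.3 185.5 150.7   0.    0. ]]
0.01 1.8562111223771263
80 [[  1.1  91.5  38.1 114.1  29.4   0. ]
 [  1.3 104.1  58.8 132.7  21.3   0. ]
 [  1.4 117.4  82.  143.   11.5   0. ]
 [  1.6 130.8 106.1 143.9   0.8   0. ]
 [  1.8 144.1 129.9 140.9   0.    0. ]
 [  1.9 157.4 153.1 138.    0.    0. ]
 [  2.1 170.8 175.9 135.    0.    0. ]]
90 [[  1.1  91.5  38.1 114.1  29.4   0. ]
 [  1.3 105.7  58.9 133.6  22.8   0. ]
 [  1.4 120.7  82.4 146.1  14.4   0. ]
 [  1.6 135.7 107.2 150.1   4.5   0. ]
 [  1.8 150.7 132.1 147.5   0.    0. ]
 [  1.9 165.7 156.5 144.5   0.    0. ]
 [  2.1 180.7 180.4 141.5   0.    0. ]]
100 [[  1.1  91.5  38.1 114.1  29.4   0. ]
 [  1.3 107.2  58.9 134.5  24.4   0. ]
 [  1.4 123.9  82.7 149.3  17.2   0. ]
 [  1.6 140.6 108.4 156.4   8.3   0. ]
 [  1.8 157.2 134.5 155.4   0.    0. ]
 [  1.9 173.9 160.2 152.5   0.    0. ]
 [  2.1 190.6 185.4 149.5   0.    0. ]]
```

```bash
python3 - <<'E'
from sim import *
pos=19+np.array([1,3,7,13,20,27.5,35,42.5,50,57.5,65,72.5]); R=[(1/12,x) for x in pos]
v=np.array([9,10,11,11,10,9,8,8,9,11,12,13])
q=91.5+np.cumsum(v); print(np.cumsum(v))
for lag,m in ((.003,1.91),(.01,1.86)):
    L=sim(R+[(.1,91.5)]+[(1/12,x) for x in q],m,p0=19.,lag=lag); print(L[12:].round(1)); print((L[12:,1]-L[12:,2]).round(1))
E
```

```text
[  9  19  30  41  51  60  68  76  85  96 108 121]
[[  1.1  91.5  38.1 113.   29.5   0. ]
 [  1.2 100.2  48.  124.   28.3   0. ]
 [  1.3 110.2  58.8 134.7  27.5   0. ]
 [  1.4 121.2  70.5 145.1  26.8   0. ]
 [  1.4 132.2  83.  154.8  25.3   0. ]
 [  1.5 142.2  96.3 163.2  22.    0. ]
 [  1.6 151.2 110.2 169.5  17.1   0. ]
 [  1.7 159.3 124.5 173.2  10.8   0. ]
 [  1.8 167.3 139.1 174.    4.3   0. ]
 [  1.9 176.2 153.5 172.8   0.    0. ]
 [  1.9 187.2 167.9 171.3   0.    0. ]
 [  2.  199.2 182.1 169.8   0.    0. ]
 [  2.1 212.1 196.3 168.4   0.    0. ]]
[53.4 52.3 51.4 50.7 49.2 45.9 41.  34.7 28.2 22.7 19.3 17.  15.9]
[[  1.1  91.5  38.1 114.   29.5   0. ]
 [  1.2  99.5  48.  124.9  27.5   0. ]
 [  1.3 109.4  58.9 135.4  26.5   0. ]
 [  1.4 120.3  70.7 145.5  25.7   0. ]
 [  1.4 131.3  83.2 155.   24.1   0. ]
 [  1.5 141.4  96.5 163.2  21.    0. ]
 [  1.6 150.5 110.4 169.3  16.2   0. ]
 [  1.7 158.6 124.7 172.7  10.    0. ]
 [  1.8 166.6 139.2 173.1   3.5   0. ]
 [  1.9 175.5 153.6 171.7   0.    0. ]
 [  1.9 186.3 167.8 170.2   0.    0. ]
 [  2.  198.2 182.  168.7   0.    0. ]
 [  2.1 211.  196.  167.2   0.    0. ]]
[53.4 51.4 50.5 49.6 48.1 44.9 40.1 33.9 27.4 21.9 18.4 16.2 15. ]
```

Call:
{"name": "send_rows", "arguments": {"targets": [0.009,0,0,0,0,0,-1,0.019,0,0,0,0,0,-1,0.029,0,0,0,0,0,-1,0.039,0,0,0,0,0,-1,0.048,0,0,0,0,0,-1,0.057,0,0,0,0,0,-1,0.065,0,0,0,0,0,-1,0.073,0,0,0,0,0,-1,0.082,0,0,0,0,0,-1,0.093,0,0,0,0,0,-1,0.105,0,0,0,0,0,-1,0.117,0,0,0,0,0,-1]}}

```text
clock: 7.27
eef_pos: [558.0, -39.8, 52.3]
tcp_rot: [-3.142, -0.0, 1.61]
contact_force: [-0.5, -0.1, -0.3]
opening: -0.002
grasp_force: 0.0
```

```bash
python3 - <<'E'
from look import *
a=r.sense(); t=grab('top','top_c1.png'); t2=grab('scene','sc_c1.png')
p=a['eef_pos']; print(a['clock'],p[:2]@u0+270.6,p[2],[x+109.08 for x,k in dish(t)],dish(t))
print('scene',[(st,c.round(1),(pt(t2,*c,93)[:2]@u0+270.6-160).round(1)) for c,st,m in blobs(t2['color'],(5,50,30),(25,200,255),150)])
from sim import *
pos=19+np.array([1,3,7,13,20,27.5,35,42.5,50,57.5,65,72.5]); R=[(1/12,x) for x in pos]
q=91.5+np.array([9,19,29,39,48,57,65,73,82,93,105,117])
for lag,m in ((.003,1.91),(.01,1.86)):
    L=sim(R+[(.1,91.5)]+[(1/12,x) for x in q]+[(.1,208.5)],m,p0=19.,lag=lag); print(L[-2:].round(1))
E
```

```text
7.2667 209.1905741824092 52.273308893862314 [192.05] [(82.97, 595)]
scene [(array([   0,    0,  166,   49, 5182], dtype=int32), array([73.8, 19.4]), np.float64(1359.2)), (array([ 253,    0,   47,   92, 2563], dtype=int32), array([278.5,  32.1]), np.float64(1989.6)), (array([ 162,   34,   34,   53, 1255], dtype=int32), array([179.6,  58.9]), np.float64(1013.7)), (array([252, 175,  31,  36, 747], dtype=int32), array([268. , 192.7]), np.float64(110.2)), (array([311, 189,  23,  15, 277], dtype=int32), array([321.9, 196.2]), np.float64(194.3)), (array([177, 239,  32,  27, 662], dtype=int32), array([192.6, 251.5]), np.float64(-230.6)), (array([ 353,  240,   46,   48, 1468], dtype=int32), array([374.6, 264.8]), np.float64(6.6)), (array([196, 257,  55,  49, 179], dtype=int32), array([222.9, 281.2]), np.float64(-262.0)), (array([312, 260,  21,  19, 311], dtype=int32), array([322. , 268.7]), np.float64(-83.6))]
[[  2.1 208.2 193.3 163.    0.    0. ]
 [  2.2 208.5 209.5 161.2   0.    0. ]]
[[  2.1 207.2 193.  161.9   0.    0. ]
 [  2.2 208.5 209.1 160.1   0.    0. ]]
```

```bash
python3 - <<'E'
from sim import *
p0=208.5;off=np.array([-3,-8,-13,-17,-20,-22.5,-24.5,-26.5,-28.5,-30,-31,-32])
s=208.3;v=160.;P=[]
for i in range(12):
    a=15.7+max(0,-off[i]-24)*.01/1.9*1000; s+=v/12-a/288; v-=a/12; P.append(s+off[i])
P=np.round(P); print(P-p0)
for m in (1.85,1.95): print(sim([(1/12,x) for x in P],m,208.3,160.,p0,lag=.005).round(1))
E
```

```text
[ 10.5  18.5  26.5  35.5  45.5  55.5  65.5  76.5  86.5  97.5 107.5 117.5]
[[1.000e-01 2.185e+02 2.216e+02 1.585e+02 0.000e+00 0.000e+00]
 [2.000e-01 2.266e+02 2.348e+02 1.570e+02 0.000e+00 0.000e+00]
 [3.000e-01 2.346e+02 2.478e+02 1.555e+02 0.000e+00 0.000e+00]
 [3.000e-01 2.435e+02 2.607e+02 1.540e+02 0.000e+00 0.000e+00]
 [4.000e-01 2.535e+02 2.735e+02 1.525e+02 0.000e+00 0.000e+00]
 [5.000e-01 2.635e+02 2.862e+02 1.510e+02 0.000e+00 0.000e+00]
 [6.000e-01 2.735e+02 2.988e+02 1.492e+02 0.000e+00 1.200e+00]
 [7.000e-01 2.844e+02 3.111e+02 1.466e+02 0.000e+00 2.600e+00]
 [8.000e-01 2.945e+02 3.232e+02 1.432e+02 0.000e+00 4.700e+00]
 [8.000e-01 3.054e+02 3.350e+02 1.392e+02 0.000e+00 5.500e+00]
 [9.000e-01 3.155e+02 3.464e+02 1.347e+02 0.000e+00 6.900e+00]
 [1.000e+00 3.255e+02 3.575e+02 1.297e+02 0.000e+00 7.900e+00]]
[[1.000e-01 2.185e+02 2.216e+02 1.586e+02 0.000e+00 0.000e+00]
 [2.000e-01 2.266e+02 2.348e+02 1.572e+02 0.000e+00 0.000e+00]
 [3.000e-01 2.346e+02 2.478e+02 1.557e+02 0.000e+00 0.000e+00]
 [3.000e-01 2.435e+02 2.608e+02 1.543e+02 0.000e+00 0.000e+00]
 [4.000e-01 2.535e+02 2.736e+02 1.529e+02 0.000e+00 0.000e+00]
 [5.000e-01 2.635e+02 2.863e+02 1.515e+02 0.000e+00 0.000e+00]
 [6.000e-01 2.735e+02 2.989e+02 1.497e+02 0.000e+00 1.400e+00]
 [7.000e-01 2.844e+02 3.113e+02 1.472e+02 0.000e+00 2.800e+00]
 [8.000e-01 2.945e+02 3.235e+02 1.438e+02 0.000e+00 4.900e+00]
 [8.000e-01 3.054e+02 3.353e+02 1.399e+02 0.000e+00 5.800e+00]
 [9.000e-01 3.155e+02 3.468e+02 1.355e+02 0.000e+00 7.300e+00]
 [1.000e+00 3.255e+02 3.579e+02 1.306e+02 0.000e+00 8.400e+00]]
```

Call:
{"name": "send_rows", "arguments": {"targets": [0.0105,0,0,0,0,0,-1,0.0185,0,0,0,0,0,-1,0.0265,0,0,0,0,0,-1,0.0355,0,0,0,0,0,-1,0.0455,0,0,0,0,0,-1,0.0555,0,0,0,0,0,-1,0.0655,0,0,0,0,0,-1,0.0765,0,0,0,0,0,-1,0.0865,0,0,0,0,0,-1,0.0975,0,0,0,0,0,-1,0.1075,0,0,0,0,0,-1,0.1175,0,0,0,0,0,-1]}}

```text
clock: 8.37
eef_pos: [553.5, 77.6, 52.3]
tcp_rot: [3.142, -0.0, 1.61]
contact_force: [-0.0, -0.4, -0.0]
opening: -0.003
grasp_force: 0.1
```

```bash
python3 - <<'E'
from look import *
from sim import *
from scipy.optimize import minimize
a=r.sense(); t=grab('top','top_b1.png')
p=a['eef_pos']; print(a['clock'],p[:2]@u0+270.6,p[2],a['contact_force'].round(1)); D=dish(t); print([x+109.08 for x,k in D],D)
# imager red line near face & top in this frame
for c,st,m in blobs(t['color'],(172,90,40),(8,255,255),15): 
    if c[0]<230: print('red',st,c.round(1),(pt(t,*c,70)[:2]@u0+270.6-160).round(1))
s0=D[0][0]+109.08
# hold .05 then 24 rows of decel
st=sim([(.05,326.)],1.9,s0,129.,326.,lag=.005)[-1]; print(st.round(1))
T=517.; vs=st[3]; d=T-st[2]; dec=vs**2/2/d; print('dec',dec,'time',vs/dec)
E
```

```text
8.3667 326.6626367717887 52.2926382960304 [-0.  -0.4 -0. ]
[359.25] [(250.17, 599)]
red [206 128   3  28  78] [207.  141.8] 516.9
red [204 160   8   5  27] [207.7 161.9] 513.6
red [149 165  13  45 359] [153.7 186.9] 670.1
[1.000e-01 3.260e+02 3.656e+02 1.239e+02 0.000e+00 1.550e+01]
dec 50.67390106102038 time 2.4446576522220655
```

```bash
python3 - <<'E'
import cv2,numpy as np
from h import pt,px,blobs
T=dict(fx=447.3463997701768,fy=447.3463997701768,cx=318.7874151414556,cy=188.415451555592,xyz=[331.07485168,129.09616973,1387.58544986],attitude=[-2.98297557,-0.0308388,-1.54850139])
S=dict(fx=372.0411122558279,fy=372.0411122558279,cx=323.17422926322376,cy=195.35726534468986,xyz=[1173.06858172,-727.69441154,854.19873771],attitude=[-2.20353637,0.01100481,0.62052077])
u0=np.array([-.0388,.9992]); n0=np.array([.9992,.0388])
sc=cv2.imread('pics/scene0.png'); top=cv2.imread('pics/top0.png')
for c,st,m in blobs(sc[:,:],(165,60,40),(10,255,255),4):
    if 370<c[0]<420 and 155<c[1]<195: print('scene red',st,c.round(1),[(z,(pt(S,*c,z)[:2]@u0).round(1),(pt(S,*c,z)[:2]@n0).round(1)) for z in (60,70,75)])
# world px of predicted features in both
for s in (406.3,409,411):
  for c,z in ((628,0),(628,70),(690,70)):
    p=np.r_[s*u0+c*n0,z]; print(s,c,z,'top',np.round(px(T,p),1),'scene',np.round(px(S,p),1))
a=cv2.resize(top[120:175,185:235],None,fx=6,fy=6,interpolation=cv2.INTER_NEAREST)
b=cv2.resize(sc[150:205,365:425],None,fx=6,fy=6,interpolation=cv2.INTER_NEAREST)
cv2.imwrite('pics/im.png',np.hstack([a,b]))
E
```

```text
scene red [381 166   2   2   4] [381.5 166.5] [(60, np.float64(417.5), np.float64(631.7)), (70, np.float64(402.6), np.float64(638.1)), (75, np.float64(395.1), np.float64(641.3))]
scene red [386 167  20   7  47] [396.4 170. ] [(60, np.float64(425.2), np.float64(693.1)), (70, np.float64(410.1), np.float64(698.7)), (75, np.float64(402.5), np.float64(701.6))]
406.3 628 0 top [211.4 167.4] scene [378.3 179.9]
406.3 628 70 top [206.6 162.6] scene [379.6 165.4]
406.3 690 70 top [207.  142.5] scene [393.9 169.8]
409 628 0 top [210.5 167.4] scene [378.6 179.6]
409 628 70 top [205.6 162.6] scene [379.9 165.1]
409 690 70 top [206.1 142.5] scene [394.2 169.5]
411 628 0 top [209.9 167.4] scene [378.8 179.4]
411 628 70 top [205.  162.6] scene [380.1 164.8]
411 690 70 top [205.5 142.5] scene [394.4 169.3]
```

View pics/im.png

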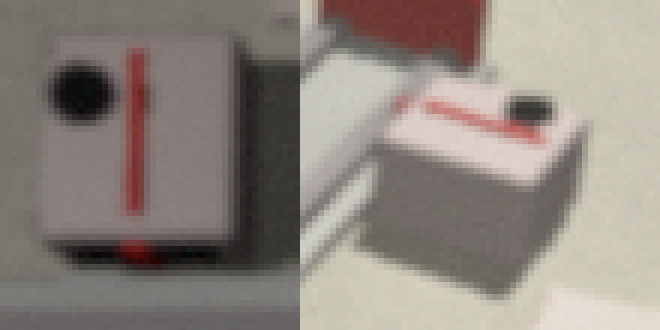

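The picture shows the imager's top red line at panel (137,130) left, and (485,120) right. The lower red spot is a high face mark. Imager line s≈406, so the target slot displacement is about 516. Now I plan the main braking.

```bash
python3 - <<'E'
from sim import *
s,v,p0=365.8,125.,326.
dl=np.array([13,10.5,8.5,7,6.2]+[6]*7); P=[]; ss,vv=s,v
for i in range(12):
    a=15.7+dl[i]*.01/1.9*1000; ss+=vv/12-a/288; vv-=a/12; P.append(ss-24-dl[i])
P=np.round(P); print(P-p0)
for m,v in ((1.85,123.),(1.95,127.)): print(sim([(1/12,x) for x in P],m,s,v,p0,lag=.005).round(1)[::2])
E
```

```text
[ 13.  25.  36.  46.  56.  64.  72.  79.  86.  93.  99. 105.]
[[1.000e-01 3.383e+02 3.757e+02 1.152e+02 0.000e+00 1.330e+01]
 [3.000e-01 3.614e+02 3.939e+02 1.034e+02 0.000e+00 8.400e+00]
 [4.000e-01 3.815e+02 4.104e+02 9.500e+01 0.000e+00 4.900e+00]
 [6.000e-01 3.976e+02 4.257e+02 8.810e+01 0.000e+00 4.100e+00]
 [8.000e-01 4.116e+02 4.399e+02 8.150e+01 0.000e+00 4.200e+00]
 [9.000e-01 4.247e+02 4.529e+02 7.500e+01 0.000e+00 4.200e+00]]
[[1.000e-01 3.383e+02 3.761e+02 1.195e+02 0.000e+00 1.370e+01]
 [3.000e-01 3.614e+02 3.950e+02 1.075e+02 0.000e+00 9.500e+00]
 [4.000e-01 3.815e+02 4.121e+02 9.820e+01 0.000e+00 6.600e+00]
 [6.000e-01 3.976e+02 4.278e+02 9.000e+01 0.000e+00 6.200e+00]
 [8.000e-01 4.116e+02 4.422e+02 8.180e+01 0.000e+00 6.500e+00]
 [9.000e-01 4.247e+02 4.552e+02 7.360e+01 0.000e+00 6.400e+00]]
```

Call:
{"name": "send_rows", "arguments": {"targets": [0.013,0,0,0,0,0,-1,0.025,0,0,0,0,0,-1,0.036,0,0,0,0,0,-1,0.046,0,0,0,0,0,-1,0.056,0,0,0,0,0,-1,0.064,0,0,0,0,0,-1,0.072,0,0,0,0,0,-1,0.079,0,0,0,0,0,-1,0.086,0,0,0,0,0,-1,0.093,0,0,0,0,0,-1,0.099,0,0,0,0,0,-1,0.105,0,0,0,0,0,-1]}}

```text
clock: 9.42
eef_pos: [549.4, 181.9, 52.3]
tcp_rot: [-3.142, 0.0, 1.61]
contact_force: [-0.1, -0.1, 0.2]
opening: -0.002
grasp_force: 0.0
```

```bash
python3 - <<'E'
from look import *
from sim import *
a=r.sense(); t=grab('top','top_b2.png')
p=a['eef_pos']; print(a['clock'],p[:2]@u0+270.6,a['contact_force'].round(1)); D=dish(t); print([x+109.08 for x,k in D],D)
P=326+np.array([13,25,36,46,56,64,72,79,86,93,99,105.])
for m,v in ((1.85,123.),(1.9,125.),(1.95,127.)): print(sim([(1/12,x) for x in P]+[(.05,431.)],m,365.8,v,326.,lag=.005)[-2:].round(1))
E
```

```text
9.4167 431.07338539647185 [-0.1 -0.1  0.2]
[460.51] [(351.43, 609)]
[[  1.  430.7 459.   71.6   0.    4.3]
 [  1.1 431.  462.6  68.7   0.    7.5]]
[[  1.  430.7 460.1  70.5   0.    5.3]
 [  1.1 431.  463.5  67.4   0.    8.5]]
[[  1.  430.7 461.1  69.5   0.    6.4]
 [  1.1 431.  464.5  66.2   0.    9.5]]
```

```bash
python3 - <<'E'
from sim import *
s,v,p0=463.9,67.,431.
dl=np.array([8,6.5,5.5]+[4.8]*15); P=[]; ss,vv=s,v
for i in range(18):
    a=15.7+dl[i]*.01/1.9*1000; ss+=vv/12-a/288; vv-=a/12; P.append(ss-24-dl[i])
P=np.round(P,0); P[17:]=P[16]; print(P-p0)
for s,v in ((463.,65.),(463.9,67.5),(465.,69.)): print(sim([(1/12,x) for x in P]+[(.5,P[-1])],1.9,s,v,p0,lag=.005).round(1)[[3,7,11,14,16,18]])
E
```

```text
[ 6. 13. 18. 24. 28. 31. 35. 38. 41. 44. 46. 48. 50. 52. 53. 54. 55. 55.]
[[ 3.000e-01  4.547e+02  4.819e+02  4.990e+01  0.000e+00  3.200e+00]
 [ 7.000e-01  4.688e+02  4.967e+02  3.820e+01  0.000e+00  3.800e+00]
 [ 1.000e+00  4.789e+02  5.074e+02  2.570e+01  0.000e+00  4.500e+00]
 [ 1.300e+00  4.839e+02  5.126e+02  1.590e+01  0.000e+00  4.600e+00]
 [ 1.400e+00  4.859e+02  5.146e+02  9.000e+00  0.000e+00  4.700e+00]
 [ 2.000e+00  4.860e+02  5.147e+02 -4.400e+00  0.000e+00  4.700e+00]]
[[ 3.000e-01  4.547e+02  4.833e+02  5.020e+01  0.000e+00  4.600e+00]
 [ 7.000e-01  4.688e+02  4.977e+02  3.620e+01  0.000e+00  4.900e+00]
 [ 1.000e+00  4.789e+02  5.076e+02  2.270e+01  0.000e+00  4.700e+00]
 [ 1.300e+00  4.839e+02  5.121e+02  1.320e+01  0.000e+00  4.100e+00]
 [ 1.400e+00  4.859e+02  5.137e+02  7.000e+00  0.000e+00  3.800e+00]
 [ 2.000e+00  4.860e+02  5.139e+02 -2.400e+00  0.000e+00  3.900e+00]]
[[ 3.000e-01  4.547e+02  4.845e+02  4.950e+01  0.000e+00  5.800e+00]
 [ 7.000e-01  4.688e+02  4.984e+02  3.390e+01  0.000e+00  5.600e+00]
 [ 1.000e+00  4.789e+02  5.074e+02  2.000e+01  0.000e+00  4.500e+00]
 [ 1.300e+00  4.839e+02  5.113e+02  1.130e+01  0.000e+00  3.300e+00]
 [ 1.400e+00  4.859e+02  5.127e+02  6.000e+00  0.000e+00  2.700e+00]
 [ 2.000e+00  4.860e+02  5.132e+02 -5.000e-01  0.000e+00  3.200e+00]]
```

Call:
{"name": "send_rows", "arguments": {"targets": [0.006,0,0,0,0,0,-1,0.013,0,0,0,0,0,-1,0.019,0,0,0,0,0,-1,0.024,0,0,0,0,0,-1,0.028,0,0,0,0,0,-1,0.032,0,0,0,0,0,-1,0.036,0,0,0,0,0,-1,0.039,0,0,0,0,0,-1,0.042,0,0,0,0,0,-1,0.045,0,0,0,0,0,-1,0.0475,0,0,0,0,0,-1,0.05,0,0,0,0,0,-1]}}

```text
clock: 10.47
eef_pos: [547.5, 231.6, 52.3]
tcp_rot: [-3.142, 0.0, 1.61]
contact_force: [-0.4, -0.2, -0.2]
opening: 0.002
grasp_force: 0.0
```

```bash
python3 - <<'E'
from look import *
from sim import *
a=r.sense(); t=grab('top','top_b3.png')
p=a['eef_pos']; print(a['clock'],p[:2]@u0+270.6,a['contact_force'].round(1)); D=dish(t); print([x+109.08 for x,k in D],D)
P=431+np.array([6,13,19,24,28,32,36,39,42,45,47.5,50])
for s,v in ((463.,65.),(463.9,67.5),(465.,69.)):
    L=sim([(1/12,x) for x in P]+[(.05,481.)],1.9,s,v,431.,lag=.005)[-2:]; print(L.round(1))
    for Q in ([483,485,487,488.5,490,491],[482.5,484.5,486,487.5,489,490.5],[484,486.5,488.5,490,491.5,492.5]):
        print(Q,sim([(1/12,x) for x in Q]+[(.4,Q[-1])],1.9,L[-1,2],L[-1,3],481.,lag=.005)[[2,4,5,6]].round(1))
E
```

```text
10.4667 480.7501454587439 [-0.4 -0.2 -0.2]
[506.22999999999996] [(397.15, 608)]
[[  1.  480.9 508.3  28.3   0.    3.4]
 [  1.1 481.  509.7  26.2   0.    4.6]]
[483, 485, 487, 488.5, 490, 491] [[ 3.000e-01  4.869e+02  5.149e+02  1.630e+01  0.000e+00  4.000e+00]
 [ 4.000e-01  4.899e+02  5.172e+02  1.050e+01  0.000e+00  3.200e+00]
 [ 5.000e-01  4.909e+02  5.179e+02  7.800e+00  0.000e+00  3.000e+00]
 [ 9.000e-01  4.910e+02  5.187e+02 -7.000e-01  0.000e+00  3.700e+00]]
[482.5, 484.5, 486, 487.5, 489, 490.5] [[ 3.000e-01  4.859e+02  5.149e+02  1.550e+01  0.000e+00  4.900e+00]
 [ 4.000e-01  4.889e+02  5.169e+02  9.000e+00  0.000e+00  4.000e+00]
 [ 5.000e-01  4.904e+02  5.175e+02  6.300e+00  0.000e+00  3.100e+00]
 [ 9.000e-01  4.905e+02  5.180e+02 -7.000e-01  0.000e+00  3.500e+00]]
[484, 486.5, 488.5, 490, 491.5, 492.5] [[ 3.000e-01  4.884e+02  5.151e+02  1.780e+01  0.000e+00  2.700e+00]
 [ 4.000e-01  4.914e+02  5.177e+02  1.300e+01  0.000e+00  2.200e+00]
 [ 5.000e-01  4.924e+02  5.187e+02  1.070e+01  0.000e+00  2.200e+00]
 [ 9.000e-01  4.925e+02  5.204e+02 -4.000e-01  0.000e+00  3.900e+00]]
[... 1198 characters left out ...]
1 4.909e+02 5.157e+02 6.300e+00 0.000e+00 7.000e-01]
 [9.000e-01 4.910e+02 5.166e+02 0.000e+00 0.000e+00 1.600e+00]]
[482.5, 484.5, 486, 487.5, 489, 490.5] [[3.000e-01 4.859e+02 5.133e+02 1.130e+01 0.000e+00 3.400e+00]
 [4.000e-01 4.889e+02 5.148e+02 6.500e+00 0.000e+00 1.900e+00]
 [5.000e-01 4.904e+02 5.153e+02 4.700e+00 0.000e+00 9.000e-01]
 [9.000e-01 4.905e+02 5.158e+02 0.000e+00 0.000e+00 1.300e+00]]
[484, 486.5, 488.5, 490, 491.5, 492.5] [[3.000e-01 4.884e+02 5.136e+02 1.360e+01 0.000e+00 1.200e+00]
 [4.000e-01 4.914e+02 5.156e+02 1.050e+01 0.000e+00 2.000e-01]
 [5.000e-01 4.924e+02 5.164e+02 9.200e+00 0.000e+00 0.000e+00]
 [9.000e-01 4.925e+02 5.184e+02 0.000e+00 0.000e+00 1.900e+00]]
```

Call:
{"name": "send_rows", "arguments": {"targets": [0.002,0,0,0,0,0,-1,0.0037,0,0,0,0,0,-1,0.005,0,0,0,0,0,-1,0.0062,0,0,0,0,0,-1,0.0072,0,0,0,0,0,-1,0.008,0,0,0,0,0,-1,0.0087,0,0,0,0,0,-1,0.0092,0,0,0,0,0,-1,0.0095,0,0,0,0,0,-1,0.0095,0,0,0,0,0,-1]}}

```text
clock: 11.35
eef_pos: [547.2, 240.9, 52.3]
tcp_rot: [3.142, -0.0, 1.61]
contact_force: [0.6, -0.7, 0.4]
opening: -0.004
grasp_force: 0.0
```

```bash
python3 - <<'E'
from look import *
for i in range(3):
    a=r.sense(); t=grab('top',f'top_b4{i}.png')
    if i==1: grab('scene','sc_b4.png'); w=grab('wrist','wr_b4.png')
    p=a['eef_pos']; print(a['clock'],p[:2]@u0+270.6,[(x+109.08,k) for x,k in dish(t)])
E
```

```text
11.35 490.0961525369143 [(514.27, 610)]
11.4 490.0300187102332 [(514.37, 611)]
11.55 490.00762097132025 [(514.32, 614)]
```

```bash
python3 - <<'E'
import cv2,numpy as np
a=cv2.imread('pics/top_b42.png')[125:215,170:270]; b=cv2.imread('pics/sc_b4.png')[135:225,320:420]
R=lambda x:cv2.resize(x,(400,360),interpolation=cv2.INTER_CUBIC)
cv2.imwrite('pics/v5.png',np.hstack([R(a),R(b)]))
E
```

```text
(no output)
```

View pics/v5.png

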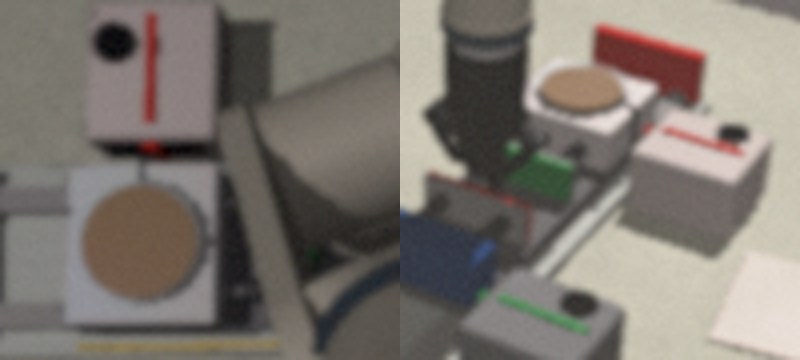

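The left panel shows the dish at (140,240), the tick at (143,168) and the imager line at (150,70). I measure the tick precisely.

```bash
python3 - <<'E'
from look import *
t=grab('top'); print(r.sense()['clock'],[(x+109.08,k) for x,k in dish(t)])
g=cv2.cvtColor(t['color'],cv2.COLOR_BGR2GRAY).astype(float)
for v in (164,165,166,167,168):
    row=g[v,200:212]; w=np.clip(np.median(row)-10-row,0,None); u=200+(w*np.arange(12)).sum()/max(w.sum(),1e-6); print(v,row.astype(int),round(u,2),(pt(t,u,v,83)[:2]@u0).round(1),(pt(t,u,v,83)[:2]@n0).round(1))
for v in (132,140,148,153):
    a=t['color'][v,200:214].astype(float); w=np.clip(a[:,2]-a[:,1]-25,0,None); u=200+(w*np.arange(14)).sum()/w.sum(); print('line',v,round(u,2),(pt(t,u,v,70)[:2]@u0).round(1))
E
```

```text
11.65 [(514.4, 611)]
164 [76 74 74 72 62 50 47 46 44 39 41 39] 200.0 422.5 621.0
165 [111 113 112 108  94  74  74  82  86  82  82  83] 205.5 406.3 617.9
166 [133 133 133 126 111  95 105 116 120 121 120 120] 205.25 407.0 614.9
167 [142 142 141 136 117 102 117 133 140 138 139 139] 205.0 407.6 611.8
168 [146 144 143 136 119 100 113 134 141 143 145 141] 205.1 407.3 608.8
line 132 207.35 406.0
line 140 207.2 405.9
line 148 206.91 406.2
line 153 206.89 405.9
```

The tick (407.3), dish centroid (405.3) and line (406.0) agree within about 1.5 mm and the shuttle is at rest. I'll centre the finger in the slot gently, then lift out.

Call:
{"name": "send_rows", "arguments": {"targets": [0.001,0,0,0,0,0,-1,0.003,0,0,0,0,0,-1,0.006,0,0,0,0,0,-1,0.009,0,0,0,0,0,-1,0.012,0,0,0,0,0,-1,0.015,0,0,0,0,0,-1,0.018,0,0,0,0,0,-1,0.021,0,0,0,0,0,-1,0.023,0,0,0,0,0,-1,0.024,0,0,0,0,0,-1,0.024,0,0,0,0,0,-1]}}

```text
clock: 12.57
eef_pos: [546.1, 265.1, 52.3]
tcp_rot: [-3.142, 0.0, 1.61]
contact_force: [0.2, -0.8, -0.2]
opening: -0.001
grasp_force: 0.0
```

Call:
{"name": "send_rows", "arguments": {"targets": [0,0,-0.003,0,0,0,-1,0,0,-0.01,0,0,0,-1,0,0,-0.022,0,0,0,-1,0,0,-0.036,0,0,0,-1,0,0,-0.05,0,0,0,-1,0,0,-0.065,0,0,0,-1,0,0,-0.08,0,0,0,-1,0,0,-0.095,0,0,0,-1,0,0,-0.108,0,0,0,-1,0,0,-0.118,0,0,0,-1,0,0,-0.123,0,0,0,-1,0,0,-0.125,0,0,0,-1]}}

```text
clock: 13.57
eef_pos: [546.7, 265.0, 178.8]
tcp_rot: [3.14, -0.001, 1.61]
contact_force: [0.6, 0.2, -0.3]
opening: -0.002
grasp_force: 0.0
```

```bash
python3 - <<'E'
from look import *
for i in range(2):
    t=grab('top',f'top_e{i}.png'); s=r.sense(); print(s['clock'],s['eef_pos'].round(1),[(x+109.08,k) for x,k in dish(t)])
g=cv2.cvtColor(t['color'],cv2.COLOR_BGR2GRAY); print(g[167,200:212])
E
```

```text
13.6167 [546.5 264.9 178.3] [(518.41, 539)]
13.6667 [546.2 264.8 177.5] [(518.1800000000001, 544)]
[143 143 143 137 118 102 114 126 123 117 114 111]
```

The tick column is unchanged at 205. The dish blob is only partly hidden by the arm, so the shuttle stayed put.

```bash
python3 -c "
from rig import r
print(r.sign_off())"
```

```text
the job is handed in; nothing more can be done
None
```

The job is handed in: the dish passed the scanner line at about 16 cm/s (simulation matched to the camera) and came to rest within about 1.5 mm of the imager's red line. The shuttle never reached the end stop, and the arm is clear above it.

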